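# Count copper end caps through the gate of the counting tray

## Task

Count the three copper end caps back into stock: with the fingertips, sweep them along the tray and through the gate one at a time, so that each drops through the slot into the red bin before the next one follows. Only push the caps, never pinch or lift them, and leave the brass nipple, the white coupling and everything on the bench where they are.

Things in the scene. Friction and masses are not known exactly. Their poses are not given: they have to be found in the camera images.
- tray: Fixed aluminium counting tray. Origin on the bench under its middle; x points level from the loose parts to the gate, y to the left of that. Flat deck, its top 85 mm above the bench: x -152 to +90 mm, y -100 to +100 mm. Fences round it, 8 mm high and 4 mm thick; from x -5 mm the side fences run together straight to the gate. All parts stand within x -115 to -15, y -75 to +75 mm.
- gate (a point): Middle of the gate at deck height, tray x +84 mm, y 0: the opening between the ends of the two fences, 34 mm wide, one cap at a time. Fences are 8 mm high, lower than the caps, so fingertips held 10 to 14 mm above the deck push a cap and still pass over every fence.
- slot (a point): Middle of the slot at deck height, tray x +112 mm, y 0: a hole through the deck just behind the gate, tray x +90 to +134 mm, 34 mm wide, fences on both sides and an end fence beyond. A cap whose centre has passed x +90 mm drops through into the red open bin fixed under it on the bench (inside 90 mm wide, floor 5 mm above the bench).
- cap1: A copper end cap for 22 mm pipe, standing mouth down with its closed domed end up: a plain round copper cup 24 mm across and 22 mm tall, about 25 g, slides easily (friction about 0.35). Origin at its centre, 11 mm above what it stands on.
- cap2: A copper end cap for 22 mm pipe, standing mouth down with its closed domed end up: a plain round copper cup 24 mm across and 22 mm tall, about 25 g, slides easily (friction about 0.35). Origin at its centre, 11 mm above what it stands on.
- cap3: A copper end cap for 22 mm pipe, standing mouth down with its closed domed end up: a plain round copper cup 24 mm across and 22 mm tall, about 25 g, slides easily (friction about 0.35). Origin at its centre, 11 mm above what it stands on.
- nipple: A brass hexagon nipple standing on end on the tray among the caps: 38 mm tall, threaded ends 30 mm across, hexagon in the middle 35 mm across, 120 g. Origin at the centre of its underside, always 50 mm or more off the tray's middle line. To be left alone.
- coupling: A white plastic pipe coupling standing on end on the tray among the caps: an open tube 33 mm across, 38 mm tall, 40 g. Origin at the centre of its underside, always 50 mm or more off the tray's middle line. To be left alone.
- mallet: A mallet with black rubber head (100 mm long, 56 mm across) and wooden handle (about 270 mm overall) lying on the bench to the right of the tray. Left alone.
- driver: A screwdriver with red handle lying on the bench to the robot's left. Left alone.
- flux: A round flux tin, 64 mm across and 45 mm tall, on the bench left of the tray. Left alone.
- clamp: A steel hose clamp, a ring 60 mm across and 13 mm high, lying on the bench left of the tray. Left alone.
- torch: A yellow gas cylinder 75 mm across with a brazing torch on top, 310 mm tall, standing at the robot's left. Left alone.

How it is judged:
On the way, in this order (a step that is already met when the one before it is completed fails the run):
1. one cap has dropped through the slot into the bin (((z of cap1 in the frame of tray below 0.066 m and x of cap1 in the frame of tray between 0.068 and 0.205 m and y of cap1 in the frame of tray between -0.046 and 0.046 m) or (z of cap2 in the frame of tray below 0.066 m and x of cap2 in the frame of tray between 0.068 and 0.205 m and y of cap2 in the frame of tray between -0.046 and 0.046 m) or (z of cap3 in the frame of tray below 0.066 m and x of cap3 in the frame of tray between 0.068 and 0.205 m and y of cap3 in the frame of tray between -0.046 and 0.046 m))), for 0.2 s.
2. a second cap has dropped, after the first ((((z of cap1 in the frame of tray below 0.066 m and x of cap1 in the frame of tray between 0.068 and 0.205 m and y of cap1 in the frame of tray between -0.046 and 0.046 m) and (z of cap2 in the frame of tray below 0.066 m and x of cap2 in the frame of tray between 0.068 and 0.205 m and y of cap2 in the frame of tray between -0.046 and 0.046 m)) or ((z of cap1 in the frame of tray below 0.066 m and x of cap1 in the frame of tray between 0.068 and 0.205 m and y of cap1 in the frame of tray between -0.046 and 0.046 m) and (z of cap3 in the frame of tray below 0.066 m and x of cap3 in the frame of tray between 0.068 and 0.205 m and y of cap3 in the frame of tray between -0.046 and 0.046 m)) or ((z of cap2 in the frame of tray below 0.066 m and x of cap2 in the frame of tray between 0.068 and 0.205 m and y of cap2 in the frame of tray between -0.046 and 0.046 m) and (z of cap3 in the frame of tray below 0.066 m and x of cap3 in the frame of tray between 0.068 and 0.205 m and y of cap3 in the frame of tray between -0.046 and 0.046 m)))), for 0.2 s.
3. the third cap has dropped, after the second (z of each of cap1, cap2, cap3 in the frame of tray below 0.066 m and x of cap1 in the frame of tray between 0.068 and 0.205 m and y of cap1 in the frame of tray between -0.046 and 0.046 m and x of cap2 in the frame of tray between 0.068 and 0.205 m and y of cap2 in the frame of tray between -0.046 and 0.046 m and x of cap3 in the frame of tray between 0.068 and 0.205 m and y of cap3 in the frame of tray between -0.046 and 0.046 m), for 0.2 s.
At the end, for the whole second after the job is handed in: All three caps lie still in the red bin under the slot, below the deck; the brass nipple and the white coupling stand upright within 15 mm of where they stood, and the things on the bench are within 20 mm of where they were (all of step 3 and linear speed of each of cap1, cap2, cap3 below 0.03 m/s and distance of each of nipple, coupling from where it was at the start of the episode below 0.015 m and angle between each of nipple, coupling's own z axis and vertical below 0.15 rad and distance of each of mallet, driver, flux, clamp, torch from where it was at the start of the episode below 0.02 m); the robot touches nothing.
It fails at once if a cap is lifted off the deck (more than 8 mm) (z of any of cap1, cap2, cap3 in the frame of tray above 0.104 m).
It fails at once if a cap is pinched or crushed: pressed by the fingers with more than 25 N (contact force between the fingers and cap1 above 25 N or contact force between the fingers and cap2 above 25 N or contact force between the fingers and cap3 above 25 N).
It fails at once if the nipple or the coupling is pushed more than 15 mm or knocked over (distance of any of nipple, coupling from where it was at the start of the episode above 0.015 m or angle between any of nipple, coupling's own z axis and vertical above 0.5 rad).
It fails at once if something on the bench is moved more than 20 mm (distance of any of mallet, driver, flux, clamp, torch from where it was at the start of the episode above 0.02 m).
It also fails if it takes over 61 s, if anything falls off the work surface, if the arm or the gripper's body presses on something with over 40 N, if the wrist force passes 120 N, or if a joint passes its speed limit or range.

## Robot

A 6-joint arm with a two-finger parallel gripper is mounted at the origin on the work surface. World frame = base frame: x ahead of the robot, y to its left, z up, the work surface at z = 0. Lengths are in m, angles in rad, forces in N, time in s.
With the tool pointing down it reaches from about 0.35 to 0.725 m from the base axis. Payload 4.3 kg.
Tool frame: the origin (TCP) lies at the very end of the fingers, on their centre line; the grasp point (between the pads) lies manip.grip_point_offset behind it (manip.grip_point_offset is the distance from the TCP to the grasp point, in m); z points along the fingers, y is the line along which they close (so a half turn about z gives the same grasp; the last joint's range is limited). The gripper opens to 85 mm and grips with 20 to 120 N. Pads are 22 mm wide; open, the fingers measure 114 mm over their backs; the gripper's body (76 mm by 85 mm) begins 54 mm behind the grasp point. The pads swing forward as they close: fully open they stand 13 mm farther back than shut.
Start: joints at [-1.353, 0.377, 0.081, 1.274, 0, 1.46], TCP at [0.185, -0.544, 0.205] pointing down, gripper open.
Joint ranges: [-2.72, 2.72], [-0.84, 1.66], [-1.02, 1.22], [-1.77, 2.12], [-1.37, 1.28], [-3.14, 3.14]. Speed limits (rad/s): [2.57, 2.57, 3.14, 3.14, 3.14, 3.14].

## Interface

Orientations are given as a rotation vector (axis times angle).
In Python, from bench import status, eyes, manip gives the robot as it stands.
- The arm moves only by the shell command python3 -m creep 'ROWS'. ROWS is JSON, a list of rows, each a list of 7 numbers: the shift along the tool's x, y, z in mm, then the turn, a rotation vector about the tool's x, y, z in rad, then the closure, from 0 (fully open) to 1 (shut). In form: [[dx, dy, dz, ax, ay, az, jaw], ...]. A call has 1 to 10 rows; each row shifts and turns the commanded pose from where the row before left it, along the tool's axes as they then stand; what a row does not reach is not made up. A row lasts 1/12 s, in which the tool goes at most 41.7 mm and 7.16 degrees, less where a joint would pass 70% of its speed; a pose out of reach is approached as far as the arm can. A call with a gripper value outside its range is refused whole. The fingers move at their own pace and stop on an object; the grip force is fixed at half the most. Time passes only in rows, so rows that do not move let the fingers close. It gives the time, the measured TCP pose, the force, the opening and the grip force at its end, in the units of the state.
- status.get_state(): the state, without advancing time (a new reading comes with each control period).
- eyes.capture(name): name is "scene" or "top" or "wrist"; returns a dict with "img" (480x640x3 uint8, red, green, blue), "z_map" (480x640 float32, m along the optical axis (not along the pixel's ray), 0 where there is no reading), "fov_y" (degrees; the focal length in pixels is half the picture's height over the tangent of half this angle, whatever the lens; pixels are square), "cx", "cy" (the principal point, pixels), "distortion" ([k1, k2, p1, p2, k3] as OpenCV has them; the pictures are not rectified), "rvec" (rotation vector, rad) and "tvec" (3), from world to camera coordinates, as OpenCV has them. Camera axes: x right, y down, z forward; pixel columns grow to the right and rows downward; lengths in m; the calibration is good to about 2 mm. A picture is of the moment at which its call begins.
- manip.close_job(): hands the job in; it is judged then, once.
The state is a dict: "time_s": time; "qpos": joint angles; "joint_vel": joint speeds; "joint_efforts": joint torques, N m; "position": TCP position; "ee_rot": TCP orientation; "contact_force": force on the tool from outside, world axes, zero at the start; "ft_torque": the same for the moment, N m; "grip_width": finger opening in m; "grip_force": force on a finger pad.
Only numpy, scipy, OpenCV 4.12 (cv2) and the standard library are available. Lean on these libraries where they do the work, as an engineer would, in place of code of your own. Each camera call takes 0.05 s, during which the arm holds its last target. There are 200 camera calls.

## Working session

There is one attempt and no reset: what is moved stays moved. The work goes in short steps, Python scripts to look and compute and a shell command to move; the robot and the scene stay as the last step left them, time stands still between calls to the robot, and variables do not carry over. Pictures are saved under pics/ and viewed, at most 10 in all, crops included, and the job is handed in when it is done.

```bash
ls; mkdir -p pics
python3 - <<'E'
from bench import status, eyes, manip
import cv2
s=status.get_state(); print(s['time_s'],s['position'],s['ee_rot'],s['grip_width'],manip.grip_point_offset)
c=eyes.capture("top"); cv2.imwrite("pics/top1.png",c['img'][:,:,::-1])
print({k:v for k,v in c.items() if k not in('img','z_map')})
E
```

```text
pics
0.0 [ 0.18496473 -0.54370625  0.20435759] [-3.09749195e+00 -5.12221137e-01  2.05786458e-04] 0.08547169578164249 0.0187
{'fov_y': 57.687646226788885, 'cx': 313.73735233302625, 'cy': 235.66657417752137, 'distortion': array([0.00694963, 0.        , 0.        , 0.        , 0.        ]), 'rvec': array([ 2.16803109, -2.17728336,  0.1052256 ]), 'tvec': array([0.03916742, 0.49814261, 1.15318286])}
```

View pics/top1.png

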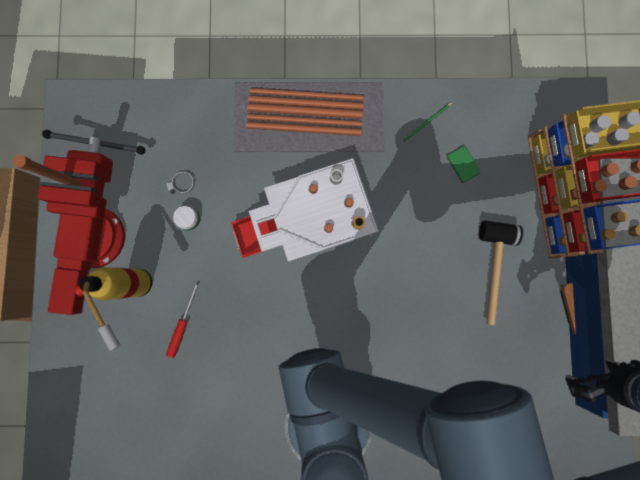

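The top view shows the tray centred near (310,210), with the gate at its left end and the red slot at (267,226). The caps are near (313,187), (349,202) and (329,227), the coupling at (336,174) and the nipple at (359,222).

```bash
cat > h.py <<'E'
import numpy as np, cv2
from bench import status, eyes, manip
def cam(n):
    c=eyes.capture(n); f=240/np.tan(np.radians(c['fov_y']/2))
    c['K']=np.array([[f,0,c['cx']],[0,f,c['cy']],[0,0,1.]]); c['R']=cv2.Rodrigues(c['rvec'])[0]
    c['C']=-c['R'].T@c['tvec']; return c
def rays(c,uv):
    p=cv2.undistortPoints(np.array(uv,float).reshape(-1,1,2),c['K'],c['distortion']).reshape(-1,2)
    return np.c_[p,np.ones(len(p))]
def onplane(c,uv,z):
    d=rays(c,uv)@c['R']; return c['C']+d*((z-c['C'][2])/d[:,2])[:,None]
def cloud(c):
    v,u=np.mgrid[:480,:640]; d=rays(c,np.c_[u.ravel(),v.ravel()])
    P=(d*c['z_map'].reshape(-1,1)-c['tvec'])@c['R']; return P.reshape(480,640,3)
E
python3 - <<'E'
from h import *
c=cam("top"); P=cloud(c); Z=P[:,:,2]
roi=np.zeros((480,640),bool); roi[140:275,225:390]=1
deck=(roi&(Z>.075)&(Z<.1)&(c['z_map']>0)).astype(np.uint8)
print(deck.sum(), np.median(Z[(deck>0)]))
cn=max(cv2.findContours(cv2.morphologyEx(deck,cv2.MORPH_OPEN,np.ones((3,3))),0,1)[0],key=cv2.contourArea)
W=onplane(c,cn.reshape(-1,2),.085)[:,:2]
print('rect',cv2.minAreaRect((W*1000).astype(np.float32)))
print('poly',(onplane(c,cv2.approxPolyDP(cn,3,True).reshape(-1,2),.085)[:,:2]*1000).round().tolist())
hsv=cv2.cvtColor(c['img'],cv2.COLOR_RGB2HSV); H,S,V=cv2.split(hsv)
def blobs(m,z,mn=15):
    n,l,st,ce=cv2.connectedComponentsWithStats((m&roi).astype(np.uint8))
    for i in range(1,n):
        if st[i,4]>=mn: print(st[i,4],ce[i].round(1),(onplane(c,[ce[i]],z)[0]*1000).round(1),'Zmax',(Z[l==i].max()*1000).round())
print('copper');blobs((H>3)&(H<18)&(S>60)&(V>90),.107)
print('red');blobs(((H<4)|(H>175))&(S>120),.085)
print('tall');blobs((Z>.112)&(Z<.14),.123)
cr=c['img'][140:275,225:390]; cv2.imwrite('pics/crop.png',cv2.resize(cr,None,fx=4.8,fy=4.4)[:,:,::-1])
E
```

```text
7576 0.08569603617987095
rect ((553.060546875, 46.77568054199219), (202.48980712890625, 299.38299560546875), 18.125011444091797)
poly [[690.0, -66.0], [619.0, 163.0], [578.0, 152.0], [557.0, 203.0], [456.0, 172.0], [474.0, 123.0], [430.0, 98.0], [504.0, -125.0]]
copper
61 [312.7 188.3] [611.   39.3 107. ] Zmax 1196.0
62 [348.4 202.1] [575.2 -50.9 107. ] Zmax 111.0
17 [358.9 217.2] [536.6 -77.  107. ] Zmax 127.0
15 [353.9 224.3] [518.7 -64.1 107. ] Zmax 1196.0
59 [328.4 227.4] [5.109e+02 1.000e-01 1.070e+02] Zmax 110.0
red
733 [245.7 236.5] [491.1 211.3  85. ] Zmax 1196.0
185 [267.  226.5] [516.5 156.8  85. ] Zmax 13.0
tall
82 [336. 175.] [641.2 -19.2 123. ] Zmax 128.0
124 [358.3 221.6] [523.3 -73.6 123. ] Zmax 128.0
```

View pics/crop.png

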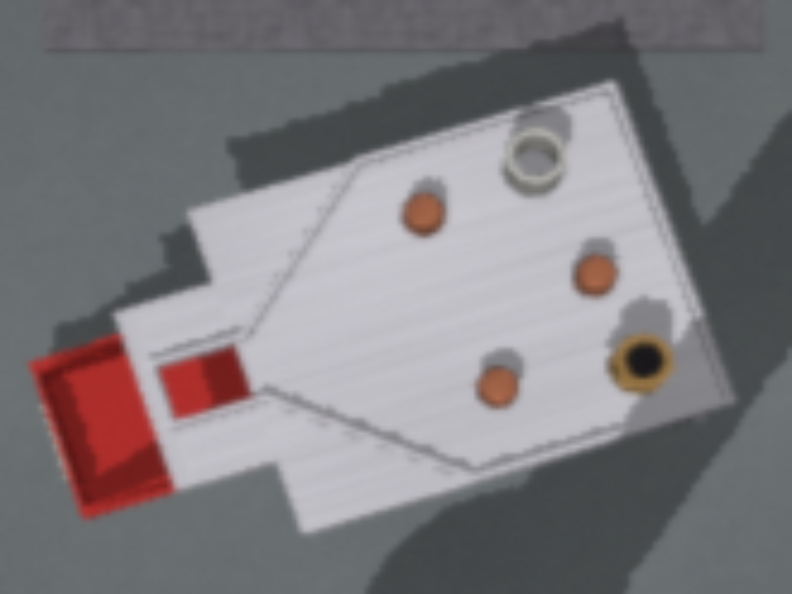

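The crop confirms the layout: a funnel closing to the gate at crop pixel (255,360), caps at (424,213), (595,273) and (497,386), the coupling at (535,160) and the nipple at (642,362). Next is a planner that turns tray-frame targets into tool-frame rows.

```bash
cat >> h.py <<'E'
O=np.array([552.3,49.1]); TH=108.1   # tray origin (mm), direction of tray x (deg)
def rot(a): a=np.radians(a); return np.array([[np.cos(a),-np.sin(a)],[np.sin(a),np.cos(a)]])
def tray(w): return (np.asarray(w)[...,:2]-O)@rot(TH)
def world(t): return O+rot(TH)@np.asarray(t,float)
def pose(s=None):
    s=s or status.get_state(); R=cv2.Rodrigues(s['ee_rot'])[0]
    return s['position']*1000, np.degrees(np.arctan2(R[1,0],R[0,0]))-TH   # mm world; heading in tray
def plan(p,hd,t,h2,z2,n):
    """n equal rows from TCP p (world mm)/heading hd to tray xy t, heading h2, height z2 (mm)"""
    turn=(h2-hd)/n; M=sum(rot(hd+TH+k*turn) for k in range(n))
    d=np.linalg.solve(M,world(t)-p[:2])       # tool x, and minus tool y
    print(n,'x',[round(d[0],1),round(-d[1],1),round((p[2]-z2)/n,1),0,0,round(-np.radians(turn),4)])
    return np.r_[world(t),z2],h2
E
python3 - <<'E'
from h import *
p,h=pose(); print(p,h); plan(p,h,(-60,0),0,300,20)
E
```

```text
[ 185.00631948 -543.75262418  204.44554842] -89.31924693515688
20 x [np.float64(36.3), np.float64(4.4), np.float64(-4.8), 0, 0, np.float64(-0.0779)]
```

```bash
python3 -m creep '[[36.3,4.4,-4.8,0,0,-0.078,0.83],[36.3,4.4,-4.8,0,0,-0.078,0.83],[36.3,4.4,-4.8,0,0,-0.078,0.83],[36.3,4.4,-4.8,0,0,-0.078,0.83],[36.3,4.4,-4.8,0,0,-0.078,0.83],[36.3,4.4,-4.8,0,0,-0.078,0.83],[36.3,4.4,-4.8,0,0,-0.078,0.83],[36.3,4.4,-4.8,0,0,-0.078,0.83],[36.3,4.4,-4.8,0,0,-0.078,0.83],[36.3,4.4,-4.8,0,0,-0.078,0.83]]'
python3 -m creep '[[36.3,4.4,-4.8,0,0,-0.078,0.83],[36.3,4.4,-4.8,0,0,-0.078,0.83],[36.3,4.4,-4.8,0,0,-0.078,0.83],[36.3,4.4,-4.8,0,0,-0.078,0.83],[36.3,4.4,-4.8,0,0,-0.078,0.83],[36.3,4.4,-4.8,0,0,-0.078,0.83],[36.3,4.4,-4.8,0,0,-0.078,0.83],[36.3,4.4,-4.8,0,0,-0.078,0.83],[36.3,4.4,-4.8,0,0,-0.078,0.83],[36.3,4.4,-4.8,0,0,-0.078,0.83]]'
python3 -m creep '[[0,0,0,0,0,0,0.83],[0,0,0,0,0,0,0.83]]'
python3 - <<'E'
from h import *
s=status.get_state(); p,h=pose(s); print(s['time_s'],p,tray(p[:2]),h,s['grip_width'])
c=cam('wrist'); cv2.imwrite('pics/w1.png',c['img'][:,:,::-1]); print(c['C'])
E
```

```text
time_s: 0.93
position: [0.4887, -0.3542, 0.2527]
ee_rot: [-2.668, -1.657, 0.0]
contact_force: [-0.0, -0.2, -0.2]
grip_width: 0.0143
grip_force: 0.0
time_s: 1.77
position: [0.5696, -0.0068, 0.3007]
ee_rot: [-1.837, -2.547, 0.001]
contact_force: [0.4, -0.5, 0.2]
grip_width: 0.0146
grip_force: 0.0
time_s: 1.93
position: [0.5695, -0.0068, 0.3014]
ee_rot: [1.839, 2.547, -0.001]
contact_force: [0.7, -0.3, 0.2]
grip_width: 0.0146
grip_force: 0.0
1.9333 [569.54614781  -6.79701048 301.39431394] [-58.48895943   0.97314884] 0.2497284468542773 0.014575920073720041
[0.5434203  0.07161456 0.46937452]
```

View pics/w1.png

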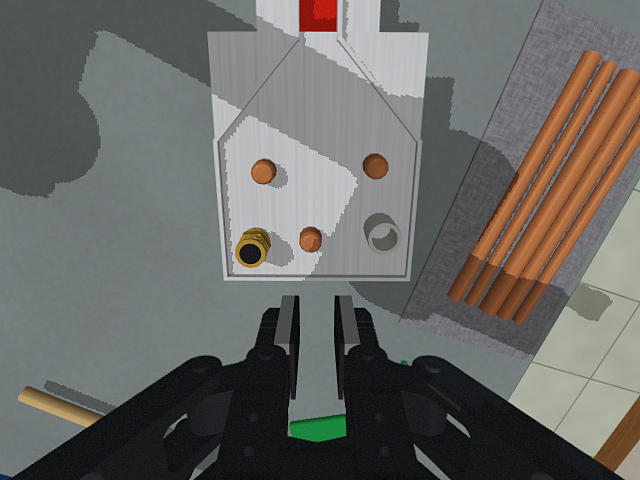

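The wrist view shows the tray squarely from behind: gate at (318,38), caps at (263,171), (375,166) and (311,239), nipple (251,248) and coupling (384,235). The fingertips have a gap of about 15 mm. I'll refine the tray frame and the cap positions from this view.

Run:
```python
from h import *
c=cam('wrist'); P=cloud(c); Z=P[:,:,2]
roi=np.zeros((480,640),bool); roi[:285,190:440]=1
H,S,V=cv2.split(cv2.cvtColor(c['img'],cv2.COLOR_RGB2HSV))
deck=(roi&(abs(Z-.085)<.004)).astype(np.uint8)
T=tray(P[:,:,:2]*1000)
ok=deck>0
print('deck z',np.median(Z[ok])*1000)
for lo,hi in((-140,-115),(-60,-40),(0,20),(20,45)):
    m=(roi&(abs(Z-.087)<.008))&(T[...,0]>lo)&(T[...,0]<hi); print('x',lo,hi,'y range',np.percentile(T[m][:,1],[.3,99.7]).round(1))
m=(roi&(abs(Z-.087)<.008))
for lo,hi in((-60,-40),(20,40)):
    k=m&(T[...,1]>lo)&(T[...,1]<hi); print('y',lo,hi,'x min',np.percentile(T[k][:,0],.3).round(1))
red=roi&((H<5)|(H>172))&(S>150); v,u=np.nonzero(red); 
print('slot pts',tray(onplane(c,[[u[v>5].min(),28],[u[v>5].max(),28]],.085)*1000).round(1), 'near row',v.max(), tray(onplane(c,[[318,v.max()]],.085)*1000).round(1))
m=roi&(H>3)&(H<18)&(S>90)&(Z>.09)&(Z<.112); n,l,st,ce=cv2.connectedComponentsWithStats(m.astype(np.uint8))
for i in range(1,n):
    if st[i,4]>60:
        q=T[(l==i)&(Z>.1045)]; r=cv2.minEnclosingCircle(q.astype(np.float32)); print('cap',ce[i].round(),np.round(r[0],1),round(r[1],1),Z[l==i].max().round(4))
m=roi&(Z>.117)&(Z<.13); n,l,st,ce=cv2.connectedComponentsWithStats(m.astype(np.uint8))
for i in range(1,n):
    if st[i,4]>60: r=cv2.minEnclosingCircle(T[l==i].astype(np.float32)); print('tall',ce[i].round(),np.round(r[0],1),round(r[1],1))
```

```text
deck z 84.42861881840372
x -140 -115 y range [-98.7 100.8]
x -60 -40 y range [-98.9 100.7]
x 0 20 y range [-97.9 100.4]
x 20 45 y range [-98.  100.2]
y -60 -40 x min -150.9
y 20 40 x min -150.9
slot pts [[ 91.1  17. ]
 [ 91.2 -15.2]] near row 29 [[90.3  0.9]]
cap [376. 165.] [-29.  -55.2] 10.2 0.1081
cap [263. 170.] [-34.2  53.1] 10.3 0.1086
cap [311. 239.] [-104.     7.8] 10.2 0.1084
tall [385. 236.] [-93.6 -63.5] 16.5
tall [251. 251.] [-109.    65.3] 15.7
```

The tray frame agrees to about 1 mm, the deck reads 84.4 mm, cap tops about 108 mm, and widths fit. I'll apply the small offset and start with the +y cap.

```bash
sed -i 's/^O=.*/O=np.array([551.1,49.8]); TH=108.1/' h.py
python3 - <<'E'
from h import *
p,h=pose(); print(tray(p[:2]),p[2],h)
a=-25.5; d=rot(a)[:,0]; cap=np.array([-35,52.]); g=np.array([70,2.])
p,h=plan(p,h,cap-30*d,a,150,6)
p,h=plan(p,h,cap-30*d,a,96.5,4)
p,h=plan(p,h,cap-20*d,a,96.5,2)
p,h=plan(p,h,g-20.5*d,a,96.5,10)
p,h=plan(p,h,(62,0),0,96.5,4)
p,h=plan(p,h,(88,0),0,96.5,3)
p,h=plan(p,h,(88,0),0,150,3)
E
```

```text
[-61.72450524   0.6250297 ] 300.85676347402153 0.029070773526015614
6 x [np.float64(-2.0), np.float64(-10.6), np.float64(25.1), 0, 0, np.float64(0.0743)]
4 x [np.float64(0.0), np.float64(0.0), np.float64(13.4), 0, 0, np.float64(-0.0)]
2 x [np.float64(5.0), np.float64(-0.0), np.float64(0.0), 0, 0, np.float64(-0.0)]
10 x [np.float64(11.6), np.float64(-0.0), np.float64(0.0), 0, 0, np.float64(-0.0)]
4 x [np.float64(3.3), np.float64(1.9), np.float64(0.0), 0, 0, np.float64(-0.1113)]
3 x [np.float64(8.7), np.float64(-0.0), np.float64(0.0), 0, 0, np.float64(-0.0)]
3 x [np.float64(0.0), np.float64(0.0), np.float64(-17.8), 0, 0, np.float64(-0.0)]
```

```bash
python3 -m creep '[[-2,-10.6,25.1,0,0,0.0743,0.83],[-2,-10.6,25.1,0,0,0.0743,0.83],[-2,-10.6,25.1,0,0,0.0743,0.83],[-2,-10.6,25.1,0,0,0.0743,0.83],[-2,-10.6,25.1,0,0,0.0743,0.83],[-2,-10.6,25.1,0,0,0.0743,0.83],[0,0,13.4,0,0,0,0.83],[0,0,13.4,0,0,0,0.83],[0,0,13.4,0,0,0,0.83],[0,0,13.4,0,0,0,0.83]]'
python3 -m creep '[[0,0,0,0,0,0,0.83],[0,0,0,0,0,0,0.83]]'
python3 - <<'E'
from h import *
for i in range(2):
    s=status.get_state(); p,h=pose(s); print(s['time_s'],p,tray(p[:2]),h,s['contact_force'])
    c=cam('wrist')
cv2.imwrite('pics/w2.png',c['img'][:,:,::-1])
E
```

```text
time_s: 2.87
position: [0.5083, -0.0305, 0.0959]
ee_rot: [-2.363, -2.069, 0.001]
contact_force: [0.2, -0.6, 0.3]
grip_width: 0.0142
grip_force: 0.0
time_s: 3.03
position: [0.5077, -0.0298, 0.0962]
ee_rot: [-2.361, -2.07, 0.003]
contact_force: [0.6, -0.2, 0.0]
grip_width: 0.0147
grip_force: 0.0
3.0333 [507.68960723 -29.82074889  96.24484369] [-62.19418855  65.99855123] -25.621262632928236 [ 0.57778432 -0.20673307  0.00798139]
3.0833 [508.61655351 -29.75081865  97.10896554] [-62.41569912  65.09574853] -25.596004301432956 [-0.09233383 -0.03752588  0.44347494]
```

View pics/w2.png

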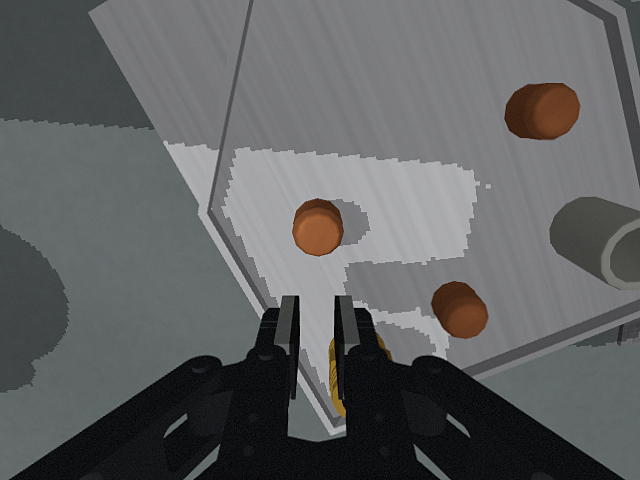

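The cap sits straight ahead at (318,227), centred on the finger gap, and the nipple is clear behind. Pushing now.

```bash
python3 -m creep '[[5,0,0,0,0,0,0.83],[5,0,0,0,0,0,0.83],[10,0,0,0,0,0,0.83],[11.6,0,0,0,0,0,0.83],[11.6,0,0,0,0,0,0.83],[11.6,0,0,0,0,0,0.83],[11.6,0,0,0,0,0,0.83],[11.6,0,0,0,0,0,0.83],[11.6,0,0,0,0,0,0.83],[11.6,0,0,0,0,0,0.83]]'
python3 -m creep '[[11.6,0,0,0,0,0,0.83],[10,0,0,0,0,0,0.83],[0,0,0,0,0,0,0.83]]'
python3 - <<'E'
from h import *
s=status.get_state(); p,h=pose(s); print(s['time_s'],p,tray(p[:2]),h,s['contact_force'])
c=cam('wrist'); cv2.imwrite('pics/w3.png',c['img'][:,:,::-1])
p,h=plan(p,h,(62,0),0,97,4)
p,h=plan(p,h,(88,0),0,97,3)
E
```

```text
time_s: 3.97
position: [0.5219, 0.073, 0.097]
ee_rot: [2.359, 2.074, -0.0]
contact_force: [-0.6, -1.1, 1.5]
grip_width: 0.0139
grip_force: 0.0
time_s: 4.22
position: [0.5248, 0.0951, 0.0971]
ee_rot: [-2.357, -2.076, -0.001]
contact_force: [1.3, 0.2, -0.5]
grip_width: 0.0146
grip_force: 0.0
4.2167 [524.83067371  95.05374665  97.05953616] [51.17565861 10.91013546] -25.35341577836064 [ 1.30369167  0.17098956 -0.48745684]
4 x [np.float64(3.4), np.float64(1.9), np.float64(0.0), 0, 0, np.float64(-0.1106)]
3 x [np.float64(8.7), np.float64(-0.0), np.float64(0.0), 0, 0, np.float64(-0.0)]
```

View pics/w3.png

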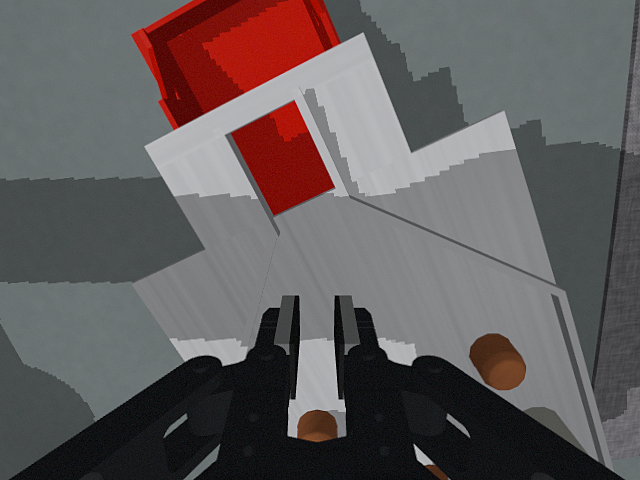

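Unexpected: the cap is at (318,425), behind the fingers, so they passed over or around it. I'll measure its position and height, and look from another camera.

Run:
```python
from h import *
for n in('top','wrist'):
    c=cam(n); P=cloud(c); Z=P[:,:,2]; T=tray(P[:,:,:2]*1000)
    H,S,V=cv2.split(cv2.cvtColor(c['img'],cv2.COLOR_RGB2HSV))
    m=(H>3)&(H<18)&(S>60)&(Z>.09)&(Z<.113)&(abs(T[...,0])<160)&(abs(T[...,1])<100); k,l,st,ce=cv2.connectedComponentsWithStats(m.astype(np.uint8))
    for i in range(1,k):
        if st[i,4]>15: print(n,ce[i].round(),st[i,4],np.median(T[(l==i)],0).round(1),Z[l==i].max().round(4))
c=cam('scene'); P=cloud(c); q=c['R']@np.r_[world((0,20))/1000,.1]+c['tvec']; uv=c['K']@q; uv=uv[:2]/uv[2]; print(uv)
x,y=np.clip(uv.astype(int),[100,75],[540,405]); cv2.imwrite('pics/s1.png',cv2.resize(c['img'][y-75:y+75,x-100:x+100],None,fx=4,fy=4)[:,:,::-1])
```

```text
top [315. 188.] 26 [-33.5 -53.2] 0.111
top [349. 202.] 59 [-104.     8.8] 0.1107
top [328. 227.] 59 [-34.7  53.7] 0.1106
wrist [500. 361.] 2013 [-23.8 -55.4] 0.108
wrist [317. 428.] 893 [-26.3  47.4] 0.1068
wrist [440. 474.] 111 [-96.8  -1. ] 0.0973
[312.94046585 241.39146084]
```

View pics/s1.png

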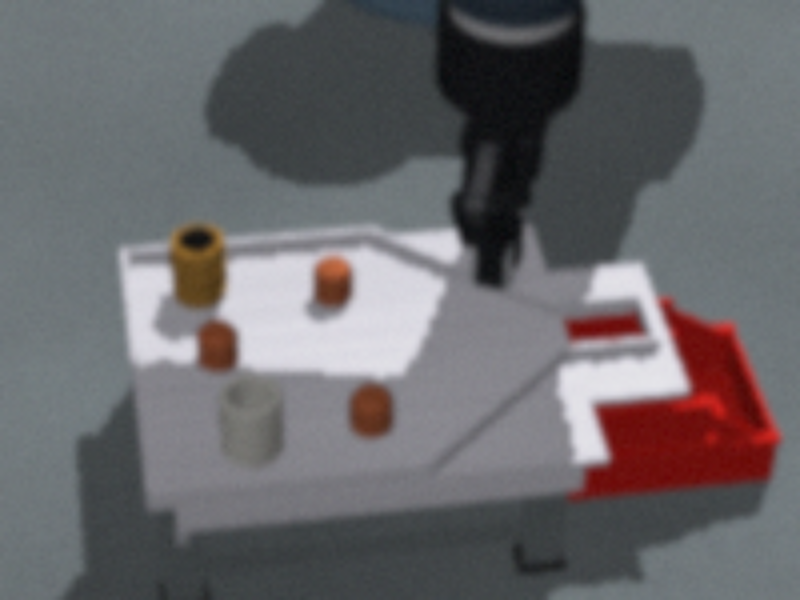

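The scene view shows the cap at (333,280) unmoved and upright, with the fingertips at (490,285) near the gate, seemingly high. I'll measure the fingertips themselves from the wrist depth.

Run:
```python
from h import *
c=cam('wrist'); P=cloud(c); s=status.get_state(); p,h=pose(s)
print('tcp',tray(p[:2]),p[2])
T=(P*1000-p); D=rot(h+TH); X=T[...,:2]@D
for u in (284,290,296,338,344,350):
  print(u,[(v,X[v,u].round().tolist(),round(P[v,u,2]*1000)) for v in (290,296,300,310,330)])
c=cam('scene'); P=cloud(c); X=(P*1000-p)[...,:2]@D; Z=P[...,2]*1000-p[2]
m=(c['img'].max(2)<60)&(np.linalg.norm(X,axis=2)<45)&(Z<60)&(Z>-25); 
print('scene dark: lowest',np.percentile(Z[m],[0.5,2,5,10]),X[m][np.argsort(Z[m])[:12]].round(),np.sort(Z[m])[:12].round(1))
```

```text
tcp [48.90242844 12.05108623] 97.02450722241035
284 [(290, [-7.0, 17.0], 84), (296, [11.0, 13.0], 127), (300, [11.0, 13.0], 130), (310, [11.0, 12.0], 138), (330, [11.0, 11.0], 151)]
290 [(290, [-7.0, 14.0], 84), (296, [11.0, 11.0], 127), (300, [11.0, 11.0], 131), (310, [11.0, 10.0], 138), (330, [12.0, 9.0], 152)]
296 [(290, [-7.0, 11.0], 84), (296, [12.0, 8.0], 128), (300, [12.0, 8.0], 131), (310, [11.0, 8.0], 138), (330, [8.0, 8.0], 146)]
338 [(290, [-7.0, -11.0], 85), (296, [11.0, -8.0], 127), (300, [12.0, -8.0], 131), (310, [12.0, -8.0], 139), (330, [11.0, -7.0], 152)]
344 [(290, [-7.0, -14.0], 85), (296, [11.0, -11.0], 126), (300, [12.0, -10.0], 131), (310, [11.0, -10.0], 137), (330, [11.0, -9.0], 151)]
350 [(290, [-7.0, -17.0], 84), (296, [11.0, -13.0], 127), (300, [12.0, -13.0], 131), (310, [11.0, -12.0], 137), (330, [11.0, -11.0], 152)]
scene dark: lowest [30.67308451 34.01362977 36.42705808 37.35188411] [[  8.   8.]
 [ -4. -19.]
 [  8.   6.]
 [  6. -15.]
 [ -1. -21.]
 [  1. -21.]
 [  0. -18.]
 [  6. -14.]
 [ -2. -19.]
 [  3. -21.]
 [ -6. -21.]
 [  8.   4.]] [29.  34.  34.1 36.4 36.5 36.9 37.  37.6 37.6 37.6 38.1 38.4]
```

Both views put the fingertips near z 127 mm while the TCP reads 97 mm, so the real tips are about 30 mm higher than the reading, with lateral geometry as expected. They passed above the cap, nothing was touched. I'll go back behind the cap and descend with that offset, checking the tips before the last centimetre.

Run:
```python
from h import *
p,h=pose()
d=rot(-25.5)[:,0]; cap=np.array([-35,52.])
p,h=plan(p,h,cap-31*d,-25.5,112,6)
p,h=plan(p,h,cap-31*d,-25.5,78,3)
```

```text
6 x [np.float64(-20.7), np.float64(0.0), np.float64(-2.5), 0, 0, np.float64(-0.0001)]
3 x [np.float64(0.0), np.float64(0.0), np.float64(11.3), 0, 0, np.float64(-0.0)]
```

```bash
python3 -m creep '[[0,0,-15,0,0,0,0.83],[-20.7,0,0,0,0,0,0.83],[-20.7,0,0,0,0,0,0.83],[-20.7,0,0,0,0,0,0.83],[-20.7,0,0,0,0,0,0.83],[-20.7,0,0,0,0,0,0.83],[-20.7,0,0,0,0,0,0.83],[0,0,11.3,0,0,0,0.83],[0,0,11.3,0,0,0,0.83],[0,0,11.3,0,0,0,0.83]]'
python3 -m creep '[[0,0,0,0,0,0,0.83],[0,0,0,0,0,0,0.83]]'
cat >> h.py <<'E'
def tips():
    "heights: fingertip (lowest dark point in wrist and scene) and TCP reading"
    s=status.get_state(); p,h=pose(s); D=rot(h+TH); out=[]
    for n in('wrist','scene'):
        c=cam(n); P=cloud(c)*1000; X=(P-p)[...,:2]@D; Z=P[...,2]
        m=(c['img'].max(2)<70)&(abs(X[...,0])<14)&(abs(X[...,1])<24)&(Z<p[2]+60)&(Z>88)
        if n=='wrist': m[:,:270]&=0; m[:,370:]=0
        out.append(np.percentile(Z[m],[0,1,3]).round(1) if m.any() else None)
    print('t',s['time_s'],'tcp',tray(p[:2]).round(1),p[2].round(1),'h',h.round(1),'tips',out,'F',s['contact_force'].round(1))
    return p,h
E
python3 -c "
from h import *
tips()"
```

```text
time_s: 5.35
position: [0.5088, -0.0313, 0.0781]
ee_rot: [2.361, 2.071, 0.001]
contact_force: [0.3, -0.2, -1.1]
grip_width: 0.0143
grip_force: 0.0
time_s: 5.52
position: [0.5077, -0.0304, 0.0778]
ee_rot: [-2.36, -2.072, 0.002]
contact_force: [-0.5, -0.4, -0.1]
grip_width: 0.0146
grip_force: 0.0Traceback (most recent call last):
  File "<string>", line 3, in <module>
    tips()
    ~~~~^^
  File "h.py", line 34, in tips
    if n=='wrist': m[:,:270]&=0; m[:,370:]=0
                   ^^^^^^^^^^^^
numpy._core._exceptions._UFuncOutputCastingError: Cannot cast ufunc 'bitwise_and' output from dtype('int64') to dtype('bool') with casting rule 'same_kind'
```

```bash
sed -i 's/m\[:,:270\]&=0/m[:,:270]=0/' h.py; python3 -c "
from h import *
tips()"
```

```text
t 5.5667 tcp [-63.   65.4] 78.5 h -25.5 tips [array([103.1, 106.3, 108.4]), array([110.3, 110.7, 111.6])] F [ 0.3 -0.5  1.1]
```

```bash
python3 -m creep '[[0,0,9,0,0,0,0.83],[0,0,0,0,0,0,0.83]]'
python3 - <<'E'
from h import *
p,h=tips(); c=cam('wrist'); P=cloud(c)*1000
for u in (284,290,344,350): print(u,P[292:302,u,2].round(1))
d=rot(-25.5)[:,0]; cap=np.array([-35,52.]); g=np.array([70,2.])
p,h=plan(p,h,cap-21*d,-25.5,p[2],2)
p,h=plan(p,h,g-20.5*d,-25.5,p[2],10)
E
```

```text
time_s: 5.83
position: [0.5083, -0.03, 0.0684]
ee_rot: [-2.359, -2.074, 0.001]
contact_force: [-0.1, -0.3, -0.8]
grip_width: 0.0147
grip_force: 0.0
t 5.8333 tcp [-62.6  65.4] 68.4 h -25.5 tips [array([93.8, 96.1, 98.1]), array([ 97.5, 101.3, 102.5])] F [-0.1 -0.3 -0.8]
284 [ 84.   84.   84.6  97.   99.1 100.5 100.6 101.8 102.  103.7]
290 [ 84.3  83.9  85.1  97.3  99.   99.5 101.1 101.6 101.5 101.8]
344 [ 84.   84.1  84.   96.2  99.7  99.6 100.  101.7 102.  103.3]
350 [ 84.5  85.5  84.8  98.3  98.3  99.3  99.6 101.2 101.7 103.2]
2 x [np.float64(4.8), np.float64(0.1), np.float64(0.0), 0, 0, np.float64(0.0002)]
10 x [np.float64(11.7), np.float64(-0.0), np.float64(0.0), 0, 0, np.float64(-0.0)]
```

The tips are now at about 97 mm, 12 mm above the deck. Pushing a short way first, then checking that the cap follows.

```bash
python3 -m creep '[[5,0,0,0,0,0,0.83],[5,0,0,0,0,0,0.83],[6,0,0,0,0,0,0.83],[10,0,0,0,0,0,0.83],[10,0,0,0,0,0,0.83],[10,0,0,0,0,0,0.83]]'
cat >> h.py <<'E'
def caps(n='wrist'):
    c=cam(n); P=cloud(c)*1000; Z=P[...,2]; T=tray(P[...,:2])
    H,S,V=cv2.split(cv2.cvtColor(c['img'],cv2.COLOR_RGB2HSV))
    m=(H>3)&(H<18)&(S>60)&(Z>101)&(Z<113)&(abs(T[...,0])<160)&(abs(T[...,1])<95)
    k,l,st,ce=cv2.connectedComponentsWithStats(m.astype(np.uint8))
    for i in range(1,k):
        if st[i,4]>15: print(n,ce[i].round(),st[i,4],np.median(T[l==i],0).round(1),'top',np.percentile(Z[l==i],95).round(1))
    return c
E
python3 - <<'E'
from h import *
s=status.get_state(); p,h=pose(s); print(tray(p[:2]),p[2],h,s['contact_force']); caps(); caps('top')
E
```

```text
time_s: 6.48
position: [0.5147, 0.0168, 0.0692]
ee_rot: [2.359, 2.074, 0.0]
contact_force: [-1.2, 0.3, -0.2]
grip_width: 0.0145
grip_force: 0.1
[-20.03010982  44.8741152 ] 69.23939676464893 -25.453541323445066 [-1.21806299  0.30623292 -0.18240131]
wrist [571. 241.] 2595 [-27.  -54.8] top 107.1
wrist [316. 276.] 2493 [ 0.8 35.4] top 107.1
wrist [462. 429.] 68 [-95.6   9.1] top 106.1
```

The cap follows, seated in the notch at about (0.8, 35.4). Continuing through the gate.

```bash
python3 -m creep '[[11.3,0,0,0,0,0,0.83],[11.3,0,0,0,0,0,0.83],[11.3,0,0,0,0,0,0.83],[11.3,0,0,0,0,0,0.83],[11.3,0,0,0,0,0,0.83],[11.3,0,0,0,0,0,0.83],[9,0,0,0,0,0,0.83]]'
python3 - <<'E'
from h import *
s=status.get_state(); p,h=pose(s); print(tray(p[:2]),p[2],h,s['contact_force']); c=caps()
cv2.imwrite('pics/w4.png',c['img'][:,:,::-1])
p,h=plan(p,h,(62,0),0,68.5,4)
p,h=plan(p,h,(88,0),0,68.5,3)
E
```

```text
time_s: 7.17
position: [0.5245, 0.0932, 0.0692]
ee_rot: [-2.359, -2.075, -0.0]
contact_force: [0.5, -1.2, -0.5]
grip_width: 0.0146
grip_force: 0.0
[49.49594127 11.79372844] 69.17122707904713 -25.43976365298026 [ 0.53777639 -1.18883048 -0.54742098]
wrist [316. 276.] 2499 [70.4  2.2] top 107.1
wrist [537. 403.] 1318 [-23.9 -58. ] top 107.0
4 x [np.float64(3.8), np.float64(2.0), np.float64(0.2), 0, 0, np.float64(-0.111)]
3 x [np.float64(8.7), np.float64(-0.0), np.float64(0.0), 0, 0, np.float64(-0.0)]
```

View pics/w4.png

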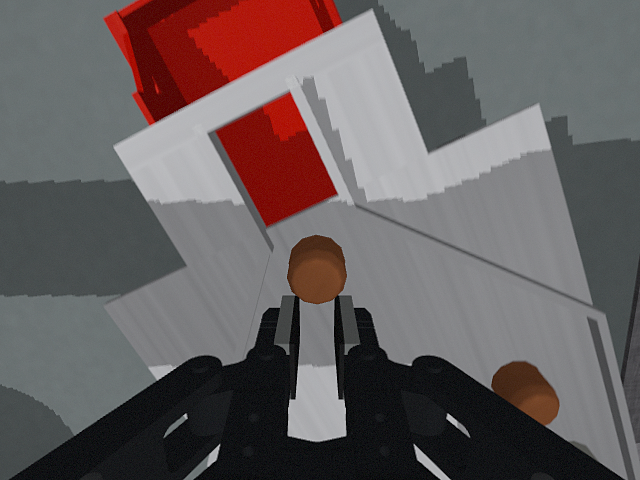

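The cap at (316,270) sits in the notch right before the gate, with the slot at (275,160). I'll straighten, push through and lift.

```bash
python3 -m creep '[[3.8,2,0,0,0,-0.111,0.83],[3.8,2,0,0,0,-0.111,0.83],[3.8,2,0,0,0,-0.111,0.83],[3.8,2,0,0,0,-0.111,0.83],[8.7,0,0,0,0,0,0.83],[8.7,0,0,0,0,0,0.83],[8.7,0,0,0,0,0,0.83],[0,0,0,0,0,0,0.83],[0,0,0,0,0,0,0.83]]'
python3 - <<'E'
from h import *
c=cam('wrist'); P=cloud(c)*1000; Z=P[...,2]; T=tray(P[...,:2])
H,S,V=cv2.split(cv2.cvtColor(c['img'],cv2.COLOR_RGB2HSV))
m=(H>4)&(H<18)&(S>60)&(abs(T[...,1])<60)&(T[...,0]>40)&(T[...,0]<210)
print(m.sum(),T[m].mean(0) if m.any() else '',np.percentile(Z[m],[5,50,95]) if m.any() else '')
p,h=pose(); print(tray(p[:2]),p[2],h)
B=np.array([-105,7.5]); a=-2.5; d=rot(a)[:,0]
print('B'); p,h=plan(p,h,(60,0),0,115,3)
p,h=plan(p,h,B-31*d,a,115,7)
p,h=plan(p,h,B-31*d,a,68,4)
E
```

```text
time_s: 7.97
position: [0.5232, 0.1325, 0.0692]
ee_rot: [1.845, 2.543, -0.001]
contact_force: [0.7, 0.1, -0.9]
grip_width: 0.0148
grip_force: 0.0
271 [128.89682609   0.20197201] [ 10.70358052  26.03689646 180.05913871]
[86.85496175  0.74250264] 69.19093296858715 -0.044150106214218
B
3 x [np.float64(-9.0), np.float64(0.3), np.float64(-15.3), 0, 0, np.float64(-0.0003)]
7 x [np.float64(-28.0), np.float64(-0.7), np.float64(0.0), 0, 0, np.float64(0.0062)]
4 x [np.float64(0.0), np.float64(0.0), np.float64(11.8), 0, 0, np.float64(-0.0)]
```

The first cap is in the bin (about z 10–26 mm). Next the middle cap.

```bash
python3 -m creep '[[-9,0,-15.3,0,0,0,0.83],[-9,0,-15.3,0,0,0,0.83],[-9,0,-15.3,0,0,0,0.83],[-28,-0.7,0,0,0,0.0062,0.83],[-28,-0.7,0,0,0,0.0062,0.83],[-28,-0.7,0,0,0,0.0062,0.83],[-28,-0.7,0,0,0,0.0062,0.83],[-28,-0.7,0,0,0,0.0062,0.83],[-28,-0.7,0,0,0,0.0062,0.83],[-28,-0.7,0,0,0,0.0062,0.83]]'
python3 -m creep '[[0,0,11.8,0,0,0,0.83],[0,0,11.8,0,0,0,0.83],[0,0,11.8,0,0,0,0.83],[0,0,11,0,0,0,0.83],[0,0,0,0,0,0,0.83],[0,0,0,0,0,0,0.83]]'
python3 - <<'E'
from h import *
p,h=tips(); caps()
B=np.array([-105,7.5]); a=-2.5; d=rot(a)[:,0]
p,h=plan(p,h,B-21*d,a,68.5,2)
p,h=plan(p,h,np.array([72,0])-20.5*d,a,68.5,15)
p,h=plan(p,h,(88,0),0,68.5,4)
E
```

```text
time_s: 8.85
position: [0.5848, -0.0845, 0.1151]
ee_rot: [1.902, 2.5, -0.0]
contact_force: [0.3, 0.2, 0.3]
grip_width: 0.0145
grip_force: 0.0
time_s: 9.35
position: [0.5838, -0.0828, 0.0682]
ee_rot: [-1.9, -2.5, 0.001]
contact_force: [0.5, 0.3, 0.1]
grip_width: 0.0145
grip_force: 0.0
t 9.35 tcp [-136.2   10.1] 68.2 h -2.6 tips [array([93.1, 94.5, 96.9]), array([100.3, 101.3, 103.2])] F [0.5 0.3 0.1]
wrist [507.  26.] 3524 [-32.1 -54.2] top 107.2
wrist [320. 250.] 2648 [-103.4    6.6] top 107.1
2 x [np.float64(5.2), np.float64(0.6), np.float64(-0.2), 0, 0, np.float64(-0.0007)]
15 x [np.float64(11.8), np.float64(-0.0), np.float64(0.0), 0, 0, np.float64(-0.0)]
4 x [np.float64(9.1), np.float64(-0.0), np.float64(0.0), 0, 0, np.float64(-0.0109)]
```

```bash
python3 -m creep '[[5,0.3,-0.4,0,0,0,0.83],[5,0.3,-0.4,0,0,0,0.83],[7,0,0,0,0,0,0.83],[11.8,0,0,0,0,0,0.83],[11.8,0,0,0,0,0,0.83],[11.8,0,0,0,0,0,0.83],[11.8,0,0,0,0,0,0.83],[11.8,0,0,0,0,0,0.83],[11.8,0,0,0,0,0,0.83],[11.8,0,0,0,0,0,0.83]]'
python3 -m creep '[[11.8,0,0,0,0,0,0.83],[11.8,0,0,0,0,0,0.83],[11.8,0,0,0,0,0,0.83],[11.8,0,0,0,0,0,0.83],[11.8,0,0,0,0,0,0.83],[11.8,0,0,0,0,0,0.83],[8,0,0,0,0,0,0.83]]'
python3 - <<'E'
from h import *
s=status.get_state(); p,h=pose(s); print(tray(p[:2]),p[2],h,s['contact_force']); caps()
p,h=plan(p,h,(88,0),0,69,4)
E
```

```text
time_s: 10.33
position: [0.558, 0.0148, 0.0695]
ee_rot: [1.899, 2.502, -0.0]
contact_force: [-0.0, -0.5, 0.2]
grip_width: 0.0145
grip_force: 0.1
time_s: 10.92
position: [0.5367, 0.0908, 0.0694]
ee_rot: [-1.899, -2.502, 0.0]
contact_force: [1.0, -0.0, -0.7]
grip_width: 0.0142
grip_force: 0.1
[43.44652366  0.9014553 ] 69.43067024610242 -2.4856268243224093 [ 1.03227826 -0.03828937 -0.70228778]
wrist [316. 276.] 2481 [66.6  0.2] top 107.0
wrist [433. 466.] 176 [-32.3 -48.7] top 106.8
4 x [np.float64(11.1), np.float64(-0.1), np.float64(0.1), 0, 0, np.float64(-0.0108)]
```

```bash
python3 -m creep '[[10,0,0,0,0,-0.0108,0.83],[11,0,0,0,0,-0.0108,0.83],[11.5,0,0,0,0,-0.0108,0.83],[11.5,0,0,0,0,-0.0108,0.83],[0,0,0,0,0,0,0.83],[0,0,0,0,0,0,0.83],[0,0,0,0,0,0,0.83]]'
python3 - <<'E'
from h import *
c=cam('wrist'); P=cloud(c)*1000; Z=P[...,2]; T=tray(P[...,:2])
H,S,V=cv2.split(cv2.cvtColor(c['img'],cv2.COLOR_RGB2HSV))
m=(H>4)&(H<18)&(S>60)&(abs(T[...,1])<60)&(T[...,0]>40)&(T[...,0]<210)
k,l,st,ce=cv2.connectedComponentsWithStats(m.astype(np.uint8))
for i in range(1,k):
    if st[i,4]>30: print(st[i,4],np.median(T[l==i],0),np.median(Z[l==i]))
p,h=pose(); print(tray(p[:2]),p[2],h)
A=np.array([-30,-55.5]); a=60; d=rot(a)[:,0]
p,h=plan(p,h,(60,0),0,125,3)
p,h=plan(p,h,A-31*d,a,125,10)
p,h=plan(p,h,A-31*d,a,68.5,5)
E
```

```text
time_s: 11.55
position: [0.5248, 0.1315, 0.0695]
ee_rot: [1.845, 2.542, -0.0]
contact_force: [-0.2, 0.4, 0.7]
grip_width: 0.0145
grip_force: 0.0
93 [204.42112908   2.43001366] 33.0546384940477
109 [137.84994526   0.65790613] 19.80089057313243
51 [116.50022669   0.18030865] 26.25683904234391
1519 [90.65682147 -2.16076397] 25.479206323689866
[85.60893203 -0.43841986] 69.49070397179958 -0.06578186147433485
3 x [np.float64(-8.5), np.float64(-0.1), np.float64(-18.5), 0, 0, np.float64(-0.0004)]
10 x [np.float64(-13.8), np.float64(2.7), np.float64(0.0), 0, 0, np.float64(-0.1047)]
5 x [np.float64(-0.0), np.float64(0.0), np.float64(11.3), 0, 0, np.float64(-0.0)]
```

The second cap has dropped too (z about 25 mm). Now the last cap, approached at heading 60° to stay clear of the coupling.

```bash
python3 -m creep '[[-8.5,0,-18.5,0,0,0,0.83],[-8.5,0,-18.5,0,0,0,0.83],[-8.5,0,-18.5,0,0,0,0.83]]'
python3 -m creep '[[-13.8,2.7,0,0,0,-0.1047,0.83],[-13.8,2.7,0,0,0,-0.1047,0.83],[-13.8,2.7,0,0,0,-0.1047,0.83],[-13.8,2.7,0,0,0,-0.1047,0.83],[-13.8,2.7,0,0,0,-0.1047,0.83],[-13.8,2.7,0,0,0,-0.1047,0.83],[-13.8,2.7,0,0,0,-0.1047,0.83],[-13.8,2.7,0,0,0,-0.1047,0.83],[-13.8,2.7,0,0,0,-0.1047,0.83],[-13.8,2.7,0,0,0,-0.1047,0.83]]'
python3 -m creep '[[0,0,0,0,0,0,0.83],[0,0,0,0,0,0,0.83]]'
python3 - <<'E'
from h import *
s=status.get_state(); p,h=pose(s); print(tray(p[:2]),p[2],h); c=caps()
cv2.imwrite('pics/w5.png',c['img'][:,:,::-1])
A=np.array([-30,-55.5]); a=60; d=rot(a)[:,0]
p,h=plan(p,h,A-31*d,a,69,5)
E
```

```text
time_s: 11.85
position: [0.5324, 0.1065, 0.1253]
ee_rot: [-1.846, -2.541, 0.002]
contact_force: [-0.2, 0.1, 0.2]
grip_width: 0.0146
grip_force: 0.0
time_s: 12.68
position: [0.6448, 0.031, 0.1248]
ee_rot: [-0.322, -3.125, 0.001]
contact_force: [-0.6, 0.3, 0.6]
grip_width: 0.0147
grip_force: 0.0
time_s: 12.85
position: [0.6444, 0.0317, 0.1246]
ee_rot: [-0.333, -3.124, 0.0]
contact_force: [-0.2, -0.3, -0.6]
grip_width: 0.0144
grip_force: 0.0
[-46.19359327 -83.04974126] 124.5672635255947 59.74602192462791
wrist [317. 213.] 1464 [-29.3 -55. ] top 107.1
5 x [np.float64(0.2), np.float64(0.0), np.float64(11.1), 0, 0, np.float64(-0.0009)]
```

View pics/w5.png

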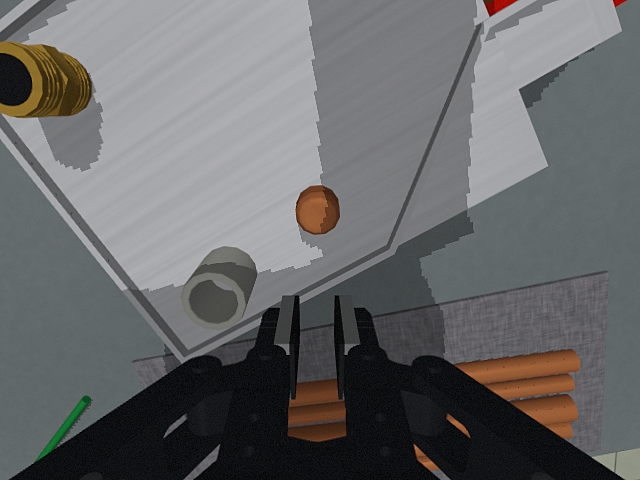

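The cap is centred ahead at (317,210), with the coupling at (218,288) to the left. I'll check the finger linkage's clearance to it before descending.

Run:
```python
from h import *
c=cam('wrist'); P=cloud(c)*1000; p,h=pose(); D=rot(h+TH); X=(P-p)[...,:2]@D; tip=p[2]+29
m=(c['img'].max(2)<75)&(abs(X[...,0])<40)&(abs(X[...,1])<80); Z=P[...,2]-tip; m[:290]=0
for z in range(0,70,8):
    k=m&(Z>=z)&(Z<z+8)
    if k.sum()>10: print(z,k.sum(),'x',np.percentile(X[k][:,0],[2,98]).round(),'y',np.percentile(X[k][:,1],[2,98]).round())
print('coupling in tool', (rot(h).T@(np.array([-94.6,-64.4])-tray(p[:2]))).round(1))
```

```text
0 608 x [-9. 12.] y [-19.  19.]
8 863 x [-8. 11.] y [-20.  20.]
16 1015 x [-7. 11.] y [-20.  20.]
24 933 x [-8. 12.] y [-20.  20.]
32 1492 x [-10.  13.] y [-26.  26.]
40 3595 x [-8. 14.] y [-38.  38.]
48 9366 x [-10.  13.] y [-42.  42.]
56 6183 x [-11.  17.] y [-47.  47.]
64 9742 x [-6. 17.] y [-51.  51.]
coupling in tool [-9.3 51.5]
```

The linkage clears the coupling (fingers ±20 mm below its top, its edge 35 mm away). Descending and pushing.

```bash
python3 -m creep '[[0,0,11.1,0,0,0,0.83],[0,0,11.1,0,0,0,0.83],[0,0,11.1,0,0,0,0.83],[0,0,11.1,0,0,0,0.83],[0,0,11,0,0,0,0.83],[0,0,0,0,0,0,0.83],[0,0,0,0,0,0,0.83]]'
python3 - <<'E'
from h import *
p,h=tips(); caps()
A=np.array([-30,-55.5]); a=60; d=rot(a)[:,0]
p,h=plan(p,h,A-21*d,a,69,2)
p,h=plan(p,h,np.array([-3.7,-10])-20.5*d,a,69,5)
p,h=plan(p,h,(9.5,0),0,69,9)
p,h=plan(p,h,(52,0),0,69,4)
E
```

```text
time_s: 13.53
position: [0.6431, 0.0325, 0.0688]
ee_rot: [-0.328, -3.122, 0.0]
contact_force: [-0.1, -0.4, 1.3]
grip_width: 0.0148
grip_force: 0.0
t 13.5333 tcp [-45. -82.] 68.8 h 59.9 tips [array([92.6, 96. , 98.2]), array([103.8, 104.1, 104.5])] F [-0.1 -0.4  1.3]
wrist [316. 250.] 2631 [-29.  -54.6] top 107.1
2 x [np.float64(4.7), np.float64(-0.1), np.float64(-0.1), 0, 0, np.float64(-0.0007)]
5 x [np.float64(10.6), np.float64(0.0), np.float64(0.0), 0, 0, np.float64(-0.0)]
9 x [np.float64(4.1), np.float64(-1.2), np.float64(0.0), 0, 0, np.float64(0.1164)]
4 x [np.float64(10.6), np.float64(0.0), np.float64(0.0), 0, 0, np.float64(-0.0)]
```

```bash
python3 -m creep '[[5,0,-0.3,0,0,0,0.83],[5,0,0,0,0,0,0.83],[8,0,0,0,0,0,0.83],[11,0,0,0,0,0,0.83],[11,0,0,0,0,0,0.83],[11,0,0,0,0,0,0.83],[11,0,0,0,0,0,0.83]]'
python3 -m creep '[[4.1,-1.2,0,0,0,0.1164,0.83],[4.1,-1.2,0,0,0,0.1164,0.83],[4.1,-1.2,0,0,0,0.1164,0.83],[4.1,-1.2,0,0,0,0.1164,0.83],[4.1,-1.2,0,0,0,0.1164,0.83],[4.1,-1.2,0,0,0,0.1164,0.83],[4.1,-1.2,0,0,0,0.1164,0.83],[4.1,-1.2,0,0,0,0.1164,0.83],[4.1,-1.2,0,0,0,0.1164,0.83]]'
python3 - <<'E'
from h import *
s=status.get_state(); p,h=pose(s); print(tray(p[:2]),p[2],h,s['contact_force']); caps()
p,h=plan(p,h,(50,0),0,69,4)
p,h=plan(p,h,(88,0),0,69,4)
E
```

```text
time_s: 14.27
position: [0.5828, 0.0454, 0.0703]
ee_rot: [0.327, 3.124, -0.0]
contact_force: [-0.6, 0.0, -0.5]
grip_width: 0.0147
grip_force: 0.1
time_s: 15.02
position: [0.549, 0.0593, 0.0703]
ee_rot: [1.854, 2.536, 0.0]
contact_force: [-0.0, -0.9, 0.2]
grip_width: 0.0146
grip_force: 0.0
[ 9.69955312 -0.93176104] 70.29705671550374 -0.42478947637337683 [-0.04909398 -0.94634973  0.22526223]
wrist [316. 274.] 2454 [33.  -0.7] top 107.1
4 x [np.float64(10.1), np.float64(-0.3), np.float64(0.3), 0, 0, np.float64(-0.0019)]
4 x [np.float64(9.5), np.float64(0.0), np.float64(0.0), 0, 0, np.float64(-0.0)]
```

The cap sits in the notch at (33, -0.7), lined up with the gate. Pushing through, then lifting clear.

```bash
python3 -m creep '[[8,-0.2,0.2,0,0,0,0.83],[10,-0.3,0.2,0,0,0,0.83],[11,-0.3,0.2,0,0,0,0.83],[11,0,0,0,0,0,0.83],[10,0,0,0,0,0,0.83],[9.5,0,0,0,0,0,0.83],[9.5,0,0,0,0,0,0.83],[9.5,0,0,0,0,0,0.83],[0,0,0,0,0,0,0.83],[0,0,0,0,0,0,0.83]]'
python3 -m creep '[[0,0,-15,0,0,0,0.83],[-10,0,-25,0,0,0,0.83],[-20,0,-30,0,0,0,0.83],[-30,0,-25,0,0,0,0.83],[-30,0,-25,0,0,0,0.83],[-30,0,-20,0,0,0,0.83],[-20,0,0,0,0,0,0.83],[0,0,0,0,0,0,0.83],[0,0,0,0,0,0,0.83]]'
python3 - <<'E'
from h import *
c=cam('wrist'); P=cloud(c)*1000; Z=P[...,2]; T=tray(P[...,:2])
print(status.get_state()['time_s'])
H,S,V=cv2.split(cv2.cvtColor(c['img'],cv2.COLOR_RGB2HSV))
m=(H>4)&(H<18)&(S>60)&(abs(T[...,1])<98)&(abs(T[...,0]-20)<200)
k,l,st,ce=cv2.connectedComponentsWithStats(m.astype(np.uint8))
for i in range(1,k):
    if st[i,4]>30: print('copper',st[i,4],ce[i].round(),np.median(T[l==i],0).round(1),np.median(Z[l==i]).round(1))
m=(Z>117)&(Z<130)&(abs(T[...,1])<95)&(T[...,0]<0)&(T[...,0]>-150); m[290:]=0; k,l,st,ce=cv2.connectedComponentsWithStats(m.astype(np.uint8))
for i in range(1,k):
    if st[i,4]>60: r=cv2.minEnclosingCircle(T[l==i].astype(np.float32)); print('tall',np.round(r[0],1),round(r[1],1))
cv2.imwrite('pics/w6.png',c['img'][:,:,::-1])
E
```

```text
time_s: 15.9
position: [0.5244, 0.1341, 0.0692]
ee_rot: [1.845, 2.543, -0.0]
contact_force: [-0.5, -0.2, -0.3]
grip_width: 0.0146
grip_force: 0.0
time_s: 16.65
position: [0.5682, -0.0009, 0.2092]
ee_rot: [1.85, 2.539, 0.0]
contact_force: [-0.2, -0.4, -0.4]
grip_width: 0.0146
grip_force: 0.0
16.7
copper 449 [317.   7.] [103.   -1.2] 44.2
tall [-94.  -64.5] 16.5
tall [-98.6  64. ] 10.0
```

View pics/w6.png

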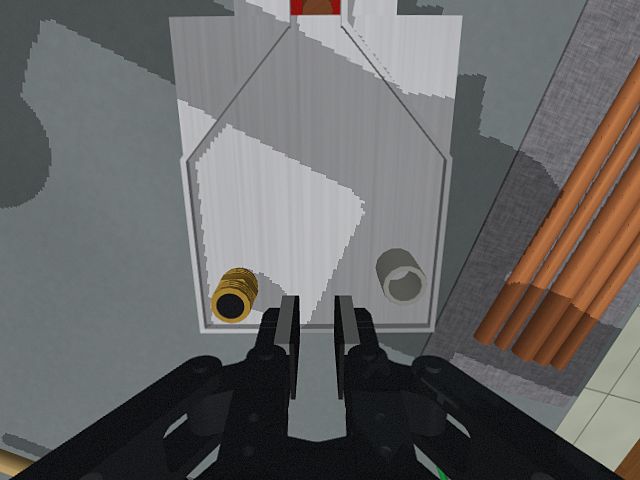

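The tray is clear of caps, with the coupling at (400,275) and the nipple at (233,297) where they stood. Copper shows in the slot at (317,7), at z about 44 mm. One more check that it is at rest, then hand in.

```bash
python3 -m creep '[[0,0,0,0,0,0,0.83],[0,0,0,0,0,0,0.83],[0,0,0,0,0,0,0.83],[0,0,0,0,0,0,0.83],[0,0,0,0,0,0,0.83],[0,0,0,0,0,0,0.83]]' | head -1
python3 - <<'E'
from h import *
for n in('top','wrist'):
    c=cam(n); P=cloud(c)*1000; Z=P[...,2]; T=tray(P[...,:2])
    H,S,V=cv2.split(cv2.cvtColor(c['img'],cv2.COLOR_RGB2HSV))
    m=(H>4)&(H<18)&(S>60)&(abs(T[...,1])<50)&(abs(T[...,0]-135)<75)&(Z<100)
    if m.sum(): print(n,m.sum(),np.median(T[m],0).round(1),np.percentile(Z[m],[5,50,95]).round(1))
print(manip.close_job())
E
```

```text
time_s: 17.2
top 108 [112.8  -0.7] [25.6 39.8 49.8]
wrist 525 [103.4  -0.7] [39.8 44.6 48.2]
the job is handed in; nothing more can be done
None
```

All three caps were swept through the gate one at a time and dropped into the red bin; the nipple and coupling look undisturbed and the job is handed in at about 17 s of the 61 s, but the judge returned no verdict and I did not re-measure the bench items.

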